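# Fit the detector carriage on the goniometer's arc rod

## Robot

A 6-joint arm with a two-finger parallel gripper is mounted at the origin on a cart in front of the work surface, level with it; the furniture and walls round the work are solid. World frame = base frame: x ahead of the robot, y to its left, z up, the work surface at z = 0. Lengths are in m, angles in rad, forces in N, time in s.
With the tool pointing down it reaches from about 0.275 to 0.75 m from the base axis. Payload 10.2 kg.
Tool frame: the origin (TCP) lies midway between the tips of the shut fingers; the grasp point (between the pads) lies 19 mm behind it (env.hold_point_z is the distance from the TCP to the grasp point, in m); z points along the fingers, y is the line along which they close (so a half turn about z gives the same grasp; the last joint's range is limited). The gripper opens to 85 mm and grips with 20 to 120 N. Pads are 22 mm wide; open, the fingers measure 114 mm over their backs; the gripper's body (76 mm by 85 mm) begins 54 mm behind the grasp point. The pads swing forward as they close: fully open they stand 13 mm farther back than shut.
Start: joints at [0.922, 0.313, 1.498, -0, 1.331, -0.223], TCP at [0.217, 0.478, 0.231] pointing down, gripper open.
Joint ranges: [-2.94, 2.94], [-0.97, 2.17], [0.19, 2.56], [-1.23, 4.37], [0.02, 3.11], [-2.88, 2.88]. Speed limits (rad/s): [2.39, 2.39, 3.01, 3.14, 3.14, 3.14].

## Interface

Orientations are given as a unit quaternion [x, y, z, w].
In Python, from bench import env, kinematics, monitor, eyes, job gives the robot as it stands. The module is installed in compiled form; this text tells all that it offers. Calls block until the motion is done:
- env.reach(position, orientation): joint-space move of the TCP to a pose.
- env.movel(position, velocity=0.15, frame=None, guard=None): straight line of the TCP; frame=None keeps the orientation; velocity is the mean speed in m/s. With guard (N) it stops when the force on the tool has changed by that much, and returns True; else False.
- env.set_joints(angles): joint-space move.
- env.release() and env.close_gripper(effort=None): open the fingers fully, or close them until they stop; effort is the grip in N (None keeps the last).
- env.hold(seconds).
- kinematics.ik(position, orientation): joint angles nearest the present ones, or None.
- monitor.sense(): the state.
- eyes.grab_frame(name): name is "scene" or "top"; returns a dict with "frame" (384x512x3 uint8, red, green, blue), "mtx" (3x3 intrinsics, pixels), "view" (4x4, takes a point from world to camera coordinates). Camera axes: x right, y down, z forward; pixel columns grow to the right and rows downward; lengths in m; the calibration is good to about 2 mm. A picture is of the moment at which its call begins. There is no depth.
A pose or a line that the arm cannot do raises env.MotionError and nothing moves.
- job.hand_in(): hands the job in; it is judged then, once.
The state is a dict: "clock": time; "joints": joint angles; "qvel": joint speeds; "joint_efforts": joint torques, N m; "position": TCP position; "ee_rot": TCP orientation; "contact_force": force on the tool from outside, world axes, zero at the start; "ft_torque": the same for the moment, N m; "finger_gap": opening from 0.0 (shut) to 1.0 (fully open); "gripper_force": force on a finger pad.
Only numpy, scipy, OpenCV 4.12 (cv2) and the standard library are available. Lean on these libraries where they do the work, as an engineer would, in place of code of your own. Each camera call takes 0.05 s, during which the arm holds its last target. There are 200 camera calls.

## Task

Pick up the bored detector carriage, thread it onto the free end of the goniometer's curved rod with its lens facing the sample stage, and slide it round the bend until it is right up against the fixed stop at the far end. Let go of it there, then swing the gate fully shut across the rod's free end so that the carriage cannot come off. Leave the glass beaker and the white bottle that stand nearest the work undisturbed.

Things in the scene. Friction and masses are not known exactly. Their poses are not given: they have to be found in the camera images.
- goniometer: Fixed fixture. Origin: centre of the rod's arc, at bench level under the sample stage; z up. The level steel rod (12 mm diameter, axis 115 mm above the bench) follows a circle of radius 150 mm. Angles from the fixture's +x, counterclockwise from above: free rounded end -60 deg, carriage's bore centre when home 25 deg, post (26 mm thick, top 130 mm above the bench) 45 deg.
- stop: Fixed steel disc, 40 mm diameter, 12 mm thick, on the rod just before the post; its flat face stops the carriage. Origin: centre of that face, 115 mm above the bench. Its x axis points along the travel, from the face into the stop, and is the direction of the carriage's x axis when home; z up.
- rod_tip (a point): Centre of the rod's free end, 115 mm above the bench; the rounded end reaches 6 mm beyond.
- stage_centre (a point): Arc's centre at the rod's height, above the round sample stage (72 mm across, its top 84 mm above the bench).
- carriage: Loose detector carriage, about 0.25 kg, standing upright on the bench. Origin: centre of its underside; x along its bore, z up. Aluminium block 60 mm long (x), 44 wide (y), from 18 to 62 mm height, on a dark steel foot. On top, centred, a black upright grip fin: 40 mm long (x), 14 thick (y), from 62 to 96 mm height. It goes on the rod +x first, +y (lens) toward the stage.
- bore_nose (a point): Centre of the bore's mouth at the carriage's leading (+x) end, 30 mm ahead of its centre, 40 mm above its underside. The bore is straight and round, 24 mm diameter, 6 mm play all round the rod. Let go on the rod, the bottom-heavy carriage hangs upright and sinks until the top of its bore rests on the rod (bore axis 6 mm below the rod's).
- lens (a point): Centre of the lens at the end of a black round barrel (26 mm diameter) on the carriage's +y side; 40 mm from the bore axis, 40 mm above the underside.
- gate (a joint): Gate angle, rad: 0 fully shut (hard end stop; the arm points to the stage, crossing 14 mm beyond the rod's free end), growing counterclockwise from above as it opens, up to 2.5. Starts open at 1.7 to 2.3, clear of the carriage's way. Stays where it is left; light friction, under 1 N at the pin.
- gate_hinge (a point): Vertical hinge axis of the gate, at arm height (115 mm above the bench), on a 16 mm post 48 mm outside the rod beside its free end. The arm is a level bar 12 mm wide, 10 mm high.
- gate_pin (a point): Top of the gate's upright round pin, 12 mm diameter, 75 mm from the hinge axis, rising 50 mm above the arm's middle, top 165 mm above the bench. Pinch or push the pin to swing the gate.
- beaker: Bystander, standing to the right of the fixture in front of the back row: clear glass beaker, 69 mm across, 92 mm high. Origin: centre of its underside.
- white_bottle: Bystander, at the right in front of the back row: white reagent bottle with a dark blue cap, 56 mm across, 102 mm high. Origin: centre of its underside.
There are look-alikes about, which are no part of the job. What is shaped like the carriage but green or yellow is not meant.

How it is judged:
On the way, in this order (a step that is already met when the one before it is completed fails the run):
1. the carriage is lifted from the bench (height (world z) of carriage above 0.03 m), for 0.1 s.
2. the carriage is on the rod against the stop, lens toward the stage, and let go (x of bore_nose in the frame of stop between -0.006 and 0.004 m and y of bore_nose in the frame of stop between -0.011 and 0.011 m and z of bore_nose in the frame of stop between -0.014 and 0.01 m and angle between the x axis of carriage and the x axis of stop, either way round below 0.17 rad and horizontal distance between lens and stage_centre below 0.125 m and contact force between carriage and the fingers below 0.1 N), for 0.2 s.
3. the gate is swung fully shut (value of joint gate below 0.12 rad), for 0.2 s.
At the end, for the whole second after the job is handed in: The carriage hangs at rest on the rod, upright within 0.3 rad, its nose within 6 mm of the stop's face (11 mm sideways, -14 to +10 mm in height) and in line within 0.17 rad, the lens on the inner side (under 125 mm from the stage's centre); the gate is within 0.12 rad of shut (x of bore_nose in the frame of stop between -0.006 and 0.004 m and y of bore_nose in the frame of stop between -0.011 and 0.011 m and z of bore_nose in the frame of stop between -0.014 and 0.01 m and angle between the x axis of carriage and the x axis of stop, either way round below 0.17 rad and horizontal distance between lens and stage_centre below 0.125 m and angle between carriage's own z axis and vertical below 0.3 rad and value of joint gate between -0.1 and 0.12 rad and linear speed of carriage below 0.02 m/s); the robot touches nothing.
It fails at once if the beaker is moved by more than 30 mm (distance of beaker from where it was at the start of the episode above 0.03 m).
It fails at once if the white bottle is moved by more than 30 mm (distance of white_bottle from where it was at the start of the episode above 0.03 m).
It also fails if it takes over 58 s, if anything falls off the work surface, if the arm or the gripper's body presses on something with over 40 N, if the wrist force passes 120 N, or if a joint passes its speed limit or range.

## Working session

There is one attempt and no reset: what is moved stays moved. The work goes in short steps, each a Python script; the robot and the scene stay as the last script left them, time stands still between calls to the robot, and variables do not carry over. Pictures are saved under pics/ and viewed, at most 10 in all, crops included, and the job is handed in when it is done.

```bash
mkdir -p pics; python3 - <<'E'
from bench import env,kinematics,monitor,eyes,job
import cv2,numpy as np
for n in("scene","top"):
    f=eyes.grab_frame(n); cv2.imwrite(f"pics/{n}0.png",cv2.cvtColor(f["frame"],cv2.COLOR_RGB2BGR))
    np.savez(f"{n}0.npz",**f)
    print(n,f["mtx"].round(1).tolist(),f["view"].round(4).tolist())
    V=f["view"];print("cam",(-V[:3,:3].T@V[:3,3]).round(3))
s=monitor.sense();print(s)
E
```

```text
scene [[377.7, 0.0, 255.4], [0.0, 377.7, 188.8], [0.0, 0.0, 1.0]] [[0.5396, -0.8419, 0.0025, -0.3924], [-0.559, -0.3605, -0.7467, 0.379], [0.6295, 0.4015, -0.6652, 1.0148], [0.0, 0.0, 0.0, 1.0]]
cam [-0.215 -0.601  0.959]
top [[487.3, 0.0, 259.5], [0.0, 487.3, 190.8], [0.0, 0.0, 1.0]] [[0.0036, -1.0, 0.0006, -0.0929], [-0.9984, -0.0037, -0.0558, 0.5696], [0.0558, -0.0004, -0.9984, 1.7844], [0.0, 0.0, 0.0, 1.0]]
cam [ 0.47  -0.09   1.813]
{'clock': 0.1, 'joints': array([ 9.21589957e-01,  3.13379086e-01,  1.49829553e+00,  2.67247986e-05,
        1.33100034e+00, -2.23407629e-01]), 'qvel': array([-0.00040243,  0.00027609, -0.00112751,  0.00010364, -0.00071401,
       -0.00155484]), 'joint_efforts': array([ 3.34771488e-03, -4.12900472e+01, -2.60141122e+01, -1.12258554e-04,
        3.06962058e-03, -2.39069880e-05]), 'position': array([0.2167324 , 0.47795171, 0.23082465]), 'ee_rot': array([ 2.11297771e-01,  9.77421587e-01, -4.84970398e-04, -2.40450304e-04]), 'contact_force': array([-0.56554064,  0.08492445,  0.76408312]), 'ft_torque': array([ 0.00726486,  0.00301078, -0.03937636]), 'gripper_force': 0.0, 'finger_gap': 0.9998468919786722}
```

View pics/scene0.png

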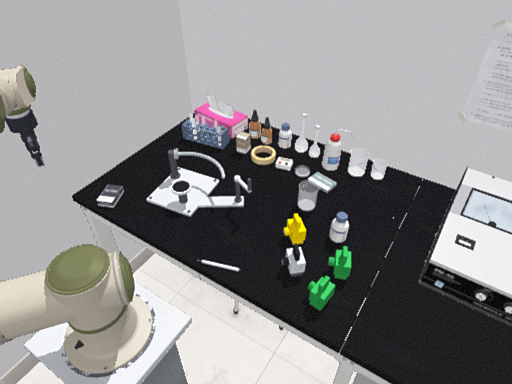

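View pics/top0.png

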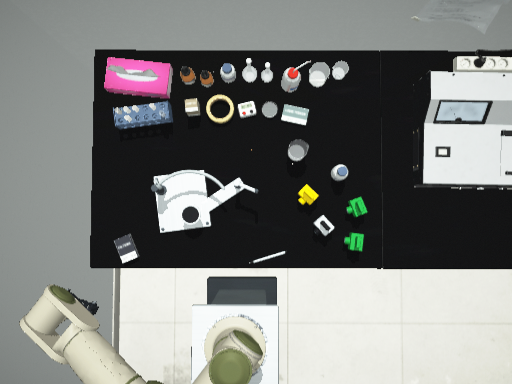

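Candidates (top image): silver block with black fin (323,226); yellow (307,196), green (357,208) and (355,242). By the description I choose the silver one, and check it, along with the fixture, in a close crop.

```bash
python3 - <<'E'
import cv2,numpy as np
t=cv2.imread("pics/top0.png");s=cv2.imread("pics/scene0.png")
def c(im,x,y,w,h,k):return cv2.resize(im[y:y+h,x:x+w],(w*k,h*k),interpolation=cv2.INTER_CUBIC)
a=c(t,145,160,120,80,5) #600x400
cv2.imwrite("pics/c1.png",a)
b=c(t,298,205,50,45,8);d=c(s,272,235,50,45,8)
e=c(s,145,135,133,80,6)
cv2.imwrite("pics/c2.png",np.hstack([b,d])); cv2.imwrite("pics/c3.png",e)
E
```

```text
(no output)
```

View pics/c1.png

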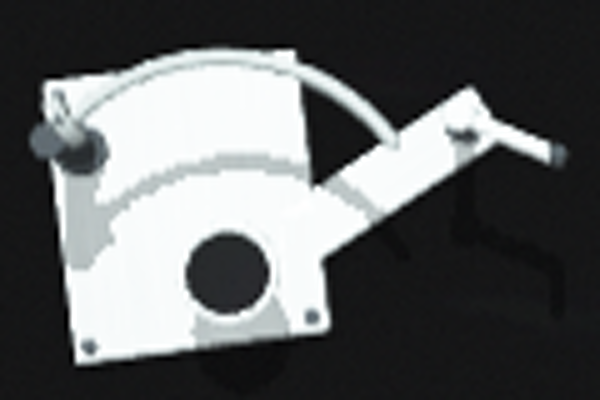

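View pics/c2.png

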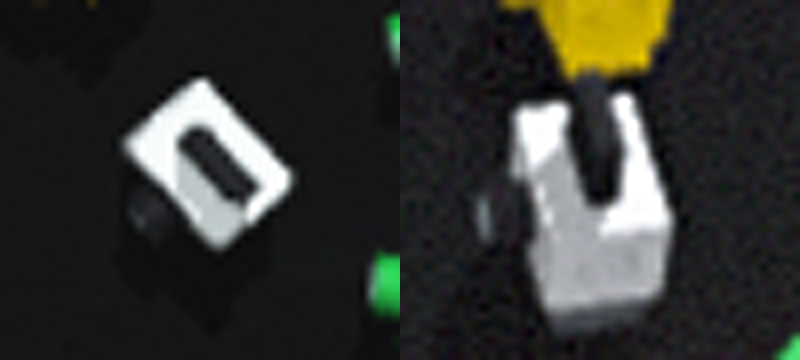

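View pics/c3.png

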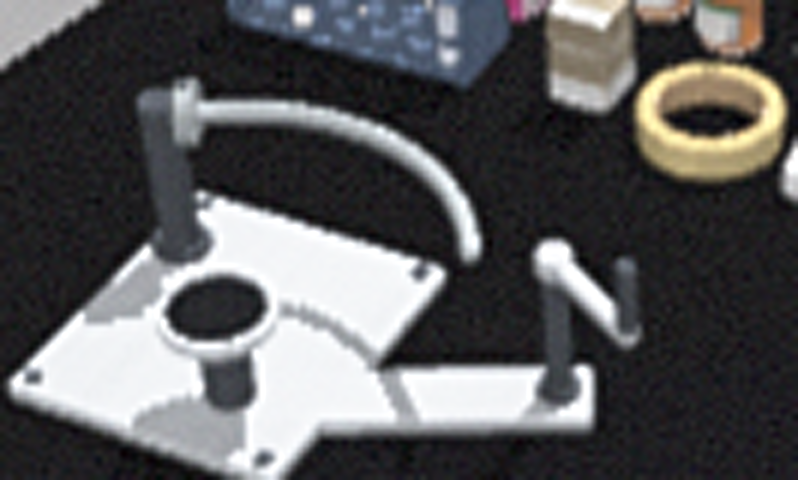

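c1/c3 show the fixture: stage disc at top px (190.6,214.4), rod tip (224,188.5), gate hinge about (239,184), pin top (256.6,190.6). c2 shows the silver block with black fin and the lens barrel at lower-left (317,231), so its +x points up-left in the top image. That is the right carriage.

```bash
cat > h.py <<'E'
import numpy as np,cv2
def ray(f,px,z):
    px=np.atleast_2d(np.asarray(px,float)); V=f["view"];R=V[:3,:3];c=-R.T@V[:3,3]
    d=(np.linalg.inv(f["mtx"])@np.c_[px,np.ones(len(px))].T).T@R
    return c+d*((z-c[2])/d[:,2])[:,None]
def proj(f,P):
    P=np.atleast_2d(P); q=P@f["view"][:3,:3].T+f["view"][:3,3]; q=q@f["mtx"].T; return q[:,:2]/q[:,2:]
E
python3 - <<'E'
from h import *
from scipy.optimize import least_squares
T=dict(np.load("top0.npz"));S=dict(np.load("scene0.npz"))
tg=T["frame"].max(2).astype(float);sg=S["frame"].max(2).astype(float)
# stage disc (dark) in top
roi=np.zeros_like(tg);roi[203:226,179:202]=1
yy,xx=np.mgrid[:384,:512]
w=np.clip(160-tg,0,110)*((xx-190.6)**2+(yy-214.4)**2<10.5**2)
c=[(w*xx).sum()/w.sum(),(w*yy).sum()/w.sum()];print("stage px",c,ray(T,c,.084)[0].round(4))
# rod in scene
m=(sg>90).astype(np.uint8);roi=np.zeros_like(m);cv2.fillPoly(roi,[np.array([[179,148],[200,146],[222,160],[229,179],[223,181],[217,168],[200,160],[179,158]])],1)
m&=roi;ys,xs=np.nonzero(m);P=ray(S,np.c_[xs,ys],.115)[:,:2]
r=least_squares(lambda c:np.hypot(*(P-c).T)-.15,[.3,.15],loss="soft_l1",f_scale=.004)
C=r.x;a=np.degrees(np.arctan2(*(P-C).T[::-1]));print("scene rod centre",C.round(4),"n",len(P),"rms",np.sqrt(np.mean(r.fun**2)).round(4),"ang",a.min().round(1),a.max().round(1))
r2=least_squares(lambda c:np.hypot(*(P-c[:2]).T)-c[2],[*C,.15]);print(r2.x.round(4))
# rod in top over black
m=(tg>100).astype(np.uint8);roi=np.zeros_like(m);cv2.fillPoly(roi,[np.array([[206,171],[216,176],[224,184],[226,188],[222,188],[214,182],[206,176]])],1)
m&=roi;ys,xs=np.nonzero(m);Q=ray(T,np.c_[xs,ys],.115)[:,:2]
print("top rod radius about centre",np.hypot(*(Q-C).T).mean().round(4))
def pt(n,f,px,z):
    p=ray(f,px,z)[0];v=p[:2]-C;print(n,p[:2].round(4),"r",np.hypot(*v).round(4),"ang",np.degrees(np.arctan2(v[1],v[0])).round(2))
pt("top post",T,(153.5,188.5),.13);pt("scene post",S,(145+155/6,135+97/6),.13)
pt("scene stop",S,(145+189/6,135+110/6),.115)
pt("top tip end",T,(145+395/5,160+145/5),.115);pt("scene tip end",S,(145+471/6,135+260/6),.115)
pt("top hinge",T,(145+487/5,160+128/5),.12);pt("scene hinge",S,(145+553/6,135+256/6),.12)
pt("top pin",T,(145+558/5,160+153/5),.165);pt("scene pin",S,(145+626/6,135+263/6),.165)
# carriage
k=8;b=cv2.resize(tg[205:250,298:348].astype(np.float32),None,fx=k,fy=k,interpolation=cv2.INTER_CUBIC)
cn=max(cv2.findContours((b>110).astype(np.uint8),0,1)[0],key=cv2.contourArea)
R=cv2.minAreaRect(cn);bp=(cv2.boxPoints(R)+.5)/k-.5+[298,205];B=ray(T,bp,.062)[:,:2]
print("box",B.round(4).tolist(),"mean",B.mean(0).round(4),"sides",np.linalg.norm(B[1]-B[0]),np.linalg.norm(B[2]-B[1]))
for i in range(2):
    v=B[i+1]-B[i];print(np.degrees(np.arctan2(v[1],v[0])))
E
```

```text
stage px [np.float64(190.04428456519796), np.float64(214.26463490928592)] [0.4821 0.1552 0.084 ]
scene rod centre [0.7612 0.1429] n 227 rms 0.0276 ang -179.7 179.5
[5186.4194 -434.2245 5203.962 ]
top rod radius about centre 0.18
top post [0.5703 0.2762] r 0.2328 ang 145.07
scene post [0.5758 0.2763] r 0.2284 ang 144.28
scene stop [0.5913 0.265 ] r 0.2093 ang 144.32
top tip end [0.5704 0.0333] r 0.2201 ang -150.14
scene tip end [0.5693 0.0306] r 0.2223 ang -149.68
top hinge [ 0.5822 -0.031 ] r 0.2496 ang -135.84
scene hinge [ 0.5931 -0.0106] r 0.2277 ang -137.6
top pin [ 0.5624 -0.0808] r 0.2993 ang -131.64
scene pin [ 0.5664 -0.079 ] r 0.2953 ang -131.29
box [[0.4544, -0.281], [0.487, -0.3171], [0.4378, -0.3617], [0.4052, -0.3256]] mean [ 0.4461 -0.3213] sides 0.04868042093904796 0.0664100485209862
-47.870000431911436
-137.8496760923976
```

```bash
python3 - <<'E'
from h import *
from scipy.optimize import least_squares
T=dict(np.load("top0.npz"));S=dict(np.load("scene0.npz"))
tg=T["frame"].max(2).astype(float);sg=S["frame"].max(2).astype(float)
def fitrod(f,g,poly,th):
    m=(g>th).astype(np.uint8);roi=np.zeros_like(m);cv2.fillPoly(roi,[np.array(poly)],1);m&=roi
    ys,xs=np.nonzero(m);return ray(f,np.c_[xs,ys],.115)[:,:2]
P=fitrod(S,sg,[[179,148],[200,146],[222,160],[229,179],[223,181],[217,168],[200,160],[179,158]],90)
Q=fitrod(T,tg,[[206,171],[216,176],[224,184],[226,188],[222,188],[214,182],[206,176]],100)
for n,A in(("scene",P),("top",Q),("both",np.r_[P,Q])):
    r=least_squares(lambda c:np.hypot(*(A-c).T)-.15,[.482,.155],loss="soft_l1",f_scale=.003);C=r.x
    a=np.degrees(np.arctan2(*(A-C).T[::-1]));print(n,C.round(4),len(A),"std",r.fun.std().round(4),"ang",a.min().round(1),a.max().round(1))
C=np.array([.4825,.155])
def pt(n,f,px,z):
    p=ray(f,px,z)[0];v=p[:2]-C;print(n,p[:2].round(4),"r",np.hypot(*v).round(4),"ang",np.degrees(np.arctan2(v[1],v[0])).round(2))
pt("top post",T,(153.5,188.5),.13);pt("scene post",S,(145+155/6,135+97/6),.13)
pt("scene stop",S,(145+189/6,135+110/6),.115)
pt("top tip end",T,(145+395/5,160+145/5),.115);pt("scene tip end",S,(145+471/6,135+260/6),.115)
pt("scene hinge",S,(145+553/6,135+256/6),.12)
pt("top pin",T,(145+558/5,160+153/5),.165);pt("scene pin",S,(145+626/6,135+263/6),.165)
# fin
def fin(f,x0,y0,poly,dark):
    g=f["frame"].max(2);m=np.zeros_like(g);cv2.fillPoly(m,[np.round(np.array(poly)).astype(int)],1)
    ys,xs=np.nonzero((m>0)&(g<dark));return np.c_[xs,ys]
q=fin(T,0,0,[[319,221],[325,217],[333,227],[328,232]],75);A=ray(T,q,.096)[:,:2];print("fin top",len(q),q.mean(0),A.mean(0).round(4))
k=8;b=cv2.resize(tg[205:250,298:348].astype(np.float32),None,fx=k,fy=k,interpolation=cv2.INTER_CUBIC)
for th in(110,140,170,200,220):
    cn=max(cv2.findContours((b>th).astype(np.uint8),0,1)[0],key=cv2.contourArea)
    bp=(cv2.boxPoints(cv2.minAreaRect(cn))+.5)/k-.5+[298,205];B=ray(T,bp,.062)[:,:2];v=B[1]-B[0]
    print(th,B.mean(0).round(4),np.linalg.norm(B[1]-B[0]).round(4),np.linalg.norm(B[2]-B[1]).round(4),np.degrees(np.arctan2(v[1],v[0])).round(1))
# predicted fin / block corners in scene crop px
np.set_printoptions(suppress=True)
o=np.array([.4461,-.3213]);t=np.radians(42.15);R=np.array([[np.cos(t),-np.sin(t)],[np.sin(t),np.cos(t)]])
W=np.array([np.r_[o+R@[sx*.03,sy*.022],.062] for sx,sy in((1,1),(1,-1),(-1,-1),(-1,1))]+[np.r_[o+R@[s*.02,0],.096] for s in(1,-1)])
print(((proj(S,W)-[272,235])*8).round(0).tolist());print(((proj(T,W)-[298,205])*8).round(0).tolist())
E
```

```text
scene [0.4849 0.1567] 227 std 0.006 ang -55.5 42.1
top [0.4809 0.1516] 89 std 0.0039 ang -53.4 -20.7
both [0.4848 0.1565] 316 std 0.0055 ang -55.6 42.1
top post [0.5703 0.2762] r 0.1497 ang 54.07
scene post [0.5758 0.2763] r 0.153 ang 52.43
scene stop [0.5913 0.265 ] r 0.1547 ang 45.31
top tip end [0.5704 0.0333] r 0.1501 ang -54.15
scene tip end [0.5693 0.0306] r 0.1517 ang -55.08
scene hinge [ 0.5931 -0.0106] r 0.1992 ang -56.26
top pin [ 0.5624 -0.0808] r 0.249 ang -71.28
scene pin [ 0.5664 -0.079 ] r 0.2485 ang -70.27
fin top 38 [324.71052632 225.18421053] [ 0.4454 -0.3204]
110 [ 0.4461 -0.3213] 0.0487 0.0664 -47.9
140 [ 0.4461 -0.3213] 0.0474 0.0652 -47.9
170 [ 0.4462 -0.3215] 0.0463 0.0644 -47.9
200 [ 0.4462 -0.3215] 0.045 0.0632 -47.7
220 [ 0.4464 -0.3215] 0.044 0.0622 -47.8
[[111.0, 110.0], [224.0, 95.0], [265.0, 222.0], [148.0, 238.0], [181.0, 65.0], [207.0, 149.0]]
[[124.0, 142.0], [197.0, 76.0], [287.0, 176.0], [214.0, 242.0], [185.0, 126.0], [246.0, 194.0]]
```

```bash
cat >> h.py <<'E'
C=np.array([.4833,.1555]);YAW=7.9;ZT=.067  # ZT: TCP above carriage underside
def q(psi):
    h=np.radians(psi)/2; return np.array([np.cos(h),np.sin(h),0,0.])
def car(th,r=.1485,dz=0.):   # TCP pose for carriage bore centre at world angle th (deg) on the arc
    t=np.radians(th); return np.r_[C+r*np.array([np.cos(t),np.sin(t)]),.115-.040+ZT+dz],q(th+90)
E
python3 - <<'E'
from h import *
from bench import env,kinematics,monitor,eyes,job
p=np.array([.4457,-.3213])
for th in(-74,-52,-20,10,33): print(th,np.round(kinematics.ik(*car(th)),2))
env.reach(np.r_[p,.22],q(42)); env.movel(np.r_[p,ZT],velocity=.12,frame=q(42),guard=12)
s=monitor.sense();print(s["position"],s["contact_force"])
env.close_gripper(50);s=monitor.sense();print(s["finger_gap"],s["gripper_force"],s["contact_force"],s["clock"])
env.movel(np.r_[p,.27],velocity=.15)
s=monitor.sense();print(s["finger_gap"],s["gripper_force"],s["contact_force"],s["position"])
P,o=car(-74); P[2]=.27; env.reach(P,o)
s=monitor.sense();print(s["position"],s["clock"])
ims=[]
for n in("scene","top"):
    f=eyes.grab_frame(n);np.savez(f"{n}1.npz",**f);ims.append(cv2.cvtColor(f["frame"],cv2.COLOR_RGB2BGR))
a=cv2.resize(ims[0][90:240,140:290],(400,400),interpolation=2);b=cv2.resize(ims[1][130:230,150:250],(400,400),interpolation=2)
cv2.imwrite("pics/held.png",np.hstack([a,b]))
E
```

```text
-74 [-0.2   0.4   1.62 -0.    1.12  1.09]
-52 [-0.14  0.5   1.46 -0.    1.18  0.77]
-20 [-0.02  0.62  1.27 -0.    1.25  0.33]
10 [ 0.1   0.67  1.18 -0.    1.29 -0.07]
33 [ 0.19  0.67  1.19 -0.    1.29 -0.38]
[ 0.44597467 -0.32155341  0.06764986] [0.0898734  0.3337441  0.43312608]
0.15191008436211667 53.47446799278259 [-0.06463891 -0.25328027  0.67918049] 5.1
0.15655007921533035 53.18835139274597 [ 0.9166302   0.28885321 -1.26003073] [ 0.44551658 -0.32107762  0.26918675]
[0.52429732 0.01196937 0.26982698] 7.8917
```

View pics/held.png

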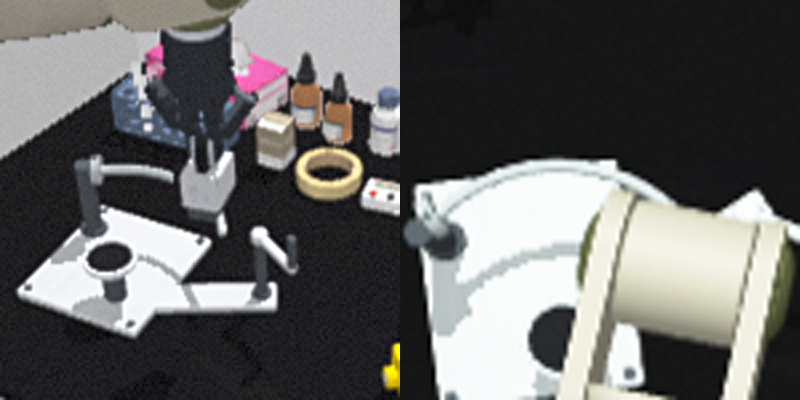

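The silver carriage is held, fin upright; the rod tip shows beyond it at crop (222,220). Now I descend and start threading with force guards.

```bash
python3 - <<'E'
from h import *
from bench import env,kinematics,monitor,eyes,job
P,o=car(-74); env.movel(P,velocity=.12,frame=o,guard=15)
f0=monitor.sense()["contact_force"];print(f0)
for th in(-70,-67,-64,-61,-58,-55):
    P,o=car(th); hit=env.movel(P,velocity=.04,frame=o,guard=6)
    s=monitor.sense();print(th,hit,(s["contact_force"]-f0).round(1),(s["position"]-P).round(4),s["clock"])
    if hit: break
f=eyes.grab_frame("scene");np.savez("scene2.npz",**f)
a=cv2.cvtColor(f["frame"],cv2.COLOR_RGB2BGR)[130:220,160:260]
cv2.imwrite("pics/thread.png",cv2.resize(a,(600,540),interpolation=2))
E
```

```text
[-0.29785471  0.82954145 -2.75944966]
-70 False [ 0.8 -0.   0.7] [0.     0.     0.0001] 9.6167
-67 False [ 0.7 -0.9  1.1] [-0.0001 -0.     -0.    ] 9.9583
-64 False [ 1.1 -1.7  0.9] [-0.0002 -0.     -0.0001] 10.3
-61 False [-0.2 -0.4  0.9] [-0.0002 -0.     -0.0001] 10.6417
-58 False [ 0.6 -0.9  1.2] [-0.0001 -0.     -0.0001] 10.9833
-55 False [ 1.3 -1.   0.5] [-0.0001 -0.     -0.0001] 11.325
```

View pics/thread.png

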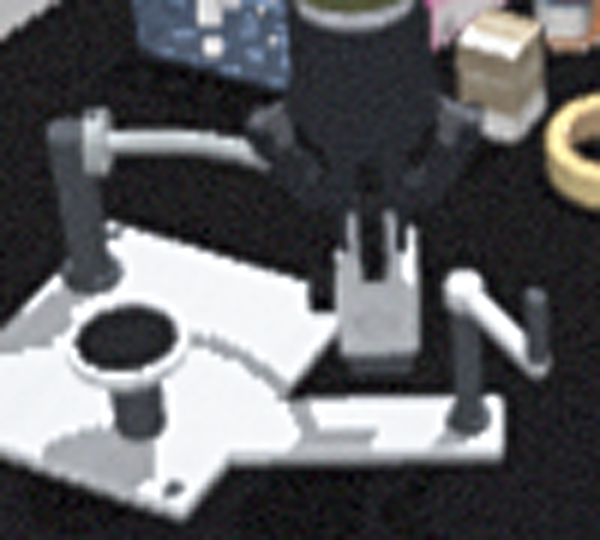

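The image shows the carriage upright at the rod end, crop (378,290), with the lens toward the stage; the forces stayed at noise level. I continue round the bend.

```bash
python3 - <<'E'
from h import *
from bench import env,kinematics,monitor,eyes,job
f0=monitor.sense()["contact_force"]
for th in list(range(-50,26,5))+[27,29,31,33,35]:
    P,o=car(th); hit=env.movel(P,velocity=.08 if th<26 else .03,frame=o,guard=7)
    s=monitor.sense();print(th,hit,(s["contact_force"]-f0).round(1),(s["position"]-P).round(4),round(s["clock"],1))
    if hit: break
print(np.degrees(np.arctan2(*(s["position"][:2]-C)[::-1])))
f=eyes.grab_frame("scene");np.savez("scene3.npz",**f)
a=cv2.cvtColor(f["frame"],cv2.COLOR_RGB2BGR)[110:200,160:260]
cv2.imwrite("pics/home.png",cv2.resize(a,(600,540),interpolation=2))
E
```

```text
-50 False [ 1.2 -0.2  0.2] [-0.0002 -0.     -0.0002] 11.7
-45 False [-0.8 -0.5  1. ] [-0.0003 -0.0002 -0.0001] 12.0
-40 False [ 0.9  0.  -0.5] [-0.0004 -0.0002 -0.0001] 12.3
-35 False [ 1.  -0.1  0.1] [-0.0003 -0.0002 -0.0001] 12.6
-30 False [ 1.  -0.  -0.2] [-0.0003 -0.0003 -0.0001] 12.9
-25 False [ 0.8  0.1 -0.6] [-0.0003 -0.0003 -0.0001] 13.2
-20 False [-0.2 -0.1 -0.3] [-0.0002 -0.0003 -0.0001] 13.5
-15 False [ 0.6 -0.2 -0.8] [-0.0002 -0.0004 -0.0001] 13.8
-10 False [ 0.4 -0.2 -0.2] [-0.0001 -0.0004 -0.0001] 14.2
-5 False [ 1.1 -1.3  0.5] [-0.0001 -0.0004 -0.0001] 14.5
0 False [ 0.5 -0.3  0.4] [-0.0001 -0.0004 -0.0001] 14.8
5 False [ 0.  -0.7  0. ] [-0.     -0.0004 -0.    ] 15.1
10 False [-0.   0.8  0. ] [ 0.     -0.0004 -0.    ] 15.4
15 False [ 0.4 -0.2 -0.5] [ 0.0001 -0.0004  0.    ] 15.7
20 False [0.9 0.3 0.6] [ 0.0001 -0.0004  0.    ] 16.0
25 False [ 0.1 -0.4  0.2] [ 0.0001 -0.0004 -0.    ] 16.3
27 False [ 0.9 -0.3  1. ] [ 0.     -0.0001  0.    ] 16.6
29 False [ 0.6 -0.8 -0.1] [-0.0001  0.0002  0.    ] 17.0
31 False [-0.  -0.5 -0.4] [-0.0001  0.0002  0.    ] 17.3
33 True [ 2.1 -2.2  1.6] [ 0.0007 -0.0012 -0.0002] 17.5
32.46162236091746
```

View pics/home.png

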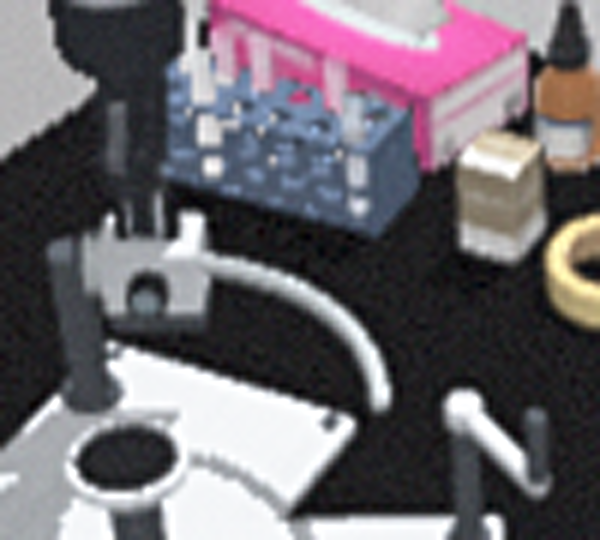

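The carriage is seated against the stop, lens (crop (148,297)) toward the stage; contact came at 32.5° against 32.9° predicted. I lower it onto the rod, release, then pinch the pin and swing the gate.

```bash
python3 - <<'E'
from h import *
from bench import env,kinematics,monitor,eyes,job
s=monitor.sense();p=s["position"].copy();th=32.46;o=q(th+90)
print("lower",env.movel(p-[0,0,.005],velocity=.03,frame=o,guard=5))
t=np.radians(th+90);d=np.array([np.cos(t),np.sin(t),0])
p=monitor.sense()["position"];print("press",env.movel(p+.003*d,velocity=.02,frame=o,guard=6))
env.release();env.hold(.3)
p=monitor.sense()["position"];env.movel(np.r_[p[:2],.27],velocity=.15)
H=np.array([.5905,-.011]);e=np.degrees(np.arctan2(*(C-H)[::-1]))
pin=np.array([.5644,-.080]);a=np.degrees(np.arctan2(*(pin-H)[::-1]))%360;print("gate now",np.radians(a-e),e)
env.reach(np.r_[pin,.27],q(a-180))
f=eyes.grab_frame("scene");np.savez("scene4.npz",**f)
print("down",env.movel(np.r_[pin,.138],velocity=.12,frame=q(a-180),guard=8))
env.close_gripper(25);s=monitor.sense();print("gap",s["finger_gap"]*85,s["gripper_force"],s["contact_force"],s["clock"])
f0=s["contact_force"]
for x in np.r_[np.arange(a-8,e+3,-8),e+1,e-1.5]:
    r=np.radians(x);P=np.r_[H+.075*np.array([np.cos(r),np.sin(r)]),.138]
    hit=env.movel(P,velocity=.06,frame=q(x-180),guard=12);s=monitor.sense()
    print(round(x-e,1),hit,(s["contact_force"]-f0).round(1),round(s["clock"],1),round(s["finger_gap"]*85,1))
    if hit:break
f=eyes.grab_frame("scene");np.savez("scene5.npz",**f)
a=cv2.cvtColor(f["frame"],cv2.COLOR_RGB2BGR)[110:200,160:260]
cv2.imwrite("pics/gate.png",cv2.resize(a,(600,540),interpolation=2))
E
```

```text
lower True
press True
gate now 2.207930870522065 122.77521057682497
down False
gap 10.893709725619996 24.537742137908936 [-0.62269205  0.07068735  0.6137013 ] 23.2167
118.5 True [0.8 1.1 2.7] 23.5 11.1
```

View pics/gate.png

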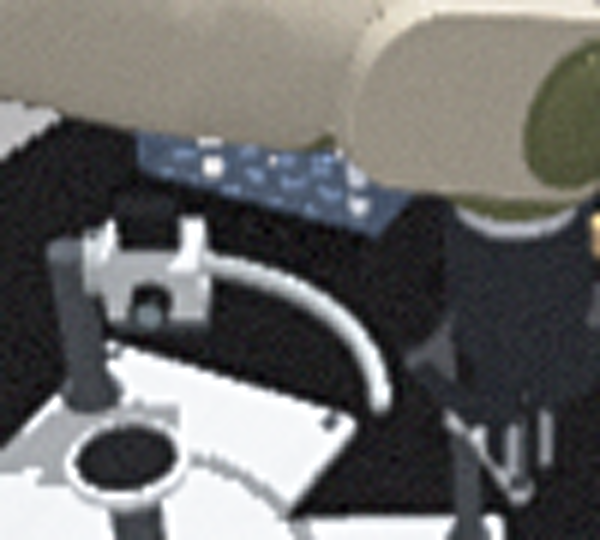

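The gate is pinched, pin at crop (520,440), and the carriage hangs at home. The guard tripped early, but the remaining force is small, so I carry on with a higher guard while watching the forces.

```bash
python3 - <<'E'
from h import *
from bench import env,kinematics,monitor,eyes,job
H=np.array([.5905,-.011]);e=np.degrees(np.arctan2(*(C-H)[::-1]))
s=monitor.sense();v=s["position"][:2]-H;a=np.degrees(np.arctan2(*v[::-1]))%360;R=np.hypot(*v);print(a-e,R,s["contact_force"])
for x in np.r_[np.arange(a-4,e+1,-5),e,e-2]:
    r=np.radians(x);P=np.r_[H+R*np.array([np.cos(r),np.sin(r)]),.138]
    hit=env.movel(P,velocity=.04,frame=q(x-180),guard=25);s=monitor.sense();F=s["contact_force"]
    print(round(x-e,1),hit,"rad",round(F[0]*np.cos(r)+F[1]*np.sin(r),1),"tan",round(-F[0]*np.sin(r)+F[1]*np.cos(r),1),"z",round(F[2],1),round(s["clock"],1),round(s["finger_gap"]*85,1))
    if hit:break
E
```

```text
118.48423981256138 0.07338656028504142 [-0.33354266  1.84643888  5.4859852 ]
114.5 False rad -2.1 tan -1.3 z 1.7 23.8 11.1
109.5 False rad -3.9 tan -1.2 z 2.7 24.1 10.8
104.5 False rad -4.6 tan -2.0 z 2.0 24.4 10.9
99.5 False rad -5.2 tan -2.3 z 1.5 24.7 11.0
94.5 False rad -6.4 tan -2.6 z 1.6 25.0 11.1
89.5 False rad -5.1 tan -1.6 z 0.6 25.3 11.0
84.5 False rad -5.9 tan -1.7 z 0.2 25.6 10.7
79.5 False rad -5.4 tan -1.1 z 0.1 25.9 10.5
74.5 False rad -5.4 tan -2.0 z 0.8 26.2 10.7
69.5 False rad -3.7 tan -1.6 z 1.1 26.6 10.9
64.5 False rad -4.4 tan -3.2 z 0.6 26.9 11.0
59.5 False rad -1.6 tan -0.6 z 2.7 27.2 11.2
54.5 False rad 1.8 tan -0.3 z 4.0 27.5 11.1
49.5 False rad 4.7 tan -2.1 z 5.4 27.8 10.8
44.5 False rad 6.7 tan -1.4 z 6.8 28.1 11.1
39.5 False rad 8.3 tan -1.2 z 7.9 28.4 10.7
34.5 False rad 10.1 tan -1.3 z 9.1 28.7 11.0
29.5 False rad 10.9 tan 0.7 z 9.6 29.0 11.0
24.5 False rad 12.6 tan 1.2 z 10.5 29.3 11.2
19.5 False rad 14.8 tan -0.8 z 10.4 29.6 11.0
14.5 False rad 17.4 tan 1.2 z 10.0 29.9 11.0
9.5 False rad 19.4 tan -0.1 z 11.0 30.3 10.7
4.5 False rad 21.5 tan 1.4 z 13.1 30.6 10.8
0.0 False rad 21.8 tan 7.5 z 15.3 30.9 10.9
-2.0 False rad 20.7 tan 20.9 z 18.8 31.1 10.6
```

```bash
python3 - <<'E'
from h import *
from bench import env,kinematics,monitor,eyes,job
env.release();env.hold(.3);p=monitor.sense()["position"]
env.movel(np.r_[p[:2],.28],velocity=.15)
env.set_joints([.922,.313,1.498,0,1.331,-.223]);env.hold(.3)
print(monitor.sense()["clock"])
ims=[]
for n in("scene","top"):
    f=eyes.grab_frame(n);np.savez(f"{n}6.npz",**f);ims.append(cv2.cvtColor(f["frame"],cv2.COLOR_RGB2BGR))
a=cv2.resize(ims[0][120:220,150:250],(400,400),interpolation=2);b=cv2.resize(ims[1][150:250,150:250],(400,400),interpolation=2)
cv2.imwrite("pics/end.png",np.hstack([a,b]))
H=np.array([.5905,-.011]);u=(C-H)/np.hypot(*(C-H))
for n,f,o in(("scene",dict(np.load("scene6.npz")),(150,120)),("top",f,(150,150))):
    print(n,"pin if shut",((proj(f,[np.r_[H+.075*u,.165]])-o)*4).round(),"hinge",((proj(f,[np.r_[H,.12]])-o)*4).round())
E
```

```text
35.825
scene pin if shut [[257. 191.]] hinge [[347. 232.]]
top pin if shut [[269. 177.]] hinge [[347. 133.]]
```

View pics/end.png

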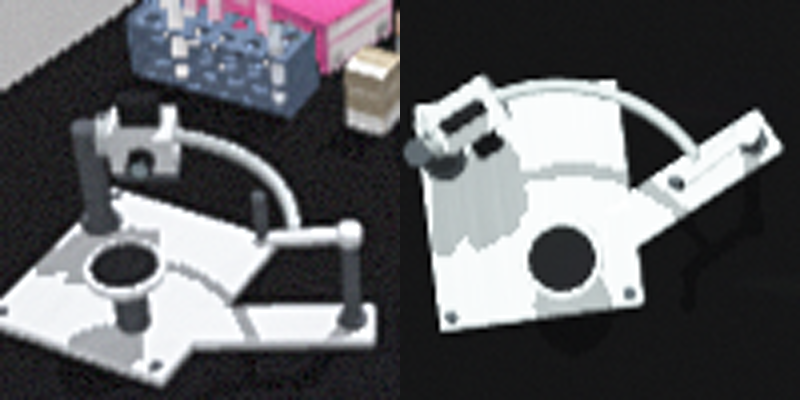

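The gate is shut: the pin is at scene crop (258,195), against (257,191) predicted, and the arm lies across the rod's end. The carriage is at the stop, its lens unmoved to within 1 px apart from the small drop, and the arm is clear.

```bash
python3 -c "
from bench import job
print(job.hand_in())"
```

```text
the job is handed in; nothing more can be done
None
```

The job is handed in, with no verdict returned: in the last pictures the carriage hangs against the stop with its lens toward the stage and the gate is shut; the arm stayed away from the beaker and bottle, though I didn't re-measure their positions.

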